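# Press the two locating pins of a star home

## Robot

A 7-joint arm with a two-finger parallel gripper is mounted at the origin on the work surface. World frame = base frame: x ahead of the robot, y to its left, z up, the work surface at z = 0. Lengths are in m, angles in rad, forces in N, time in s.
With the tool pointing down it reaches from about 0.4 to 0.85 m from the base axis. Payload 10.4 kg.
Tool frame: the origin (TCP) lies midway between the tips of the shut fingers; the grasp point (between the pads) lies 19 mm behind it (manip.tcp_to_grasp is the distance from the TCP to the grasp point, in m); x points along the fingers, y is the direction in which the jaws open and shut, and the axes are right-handed (so a half turn about x gives the same grasp; the last joint's range is limited). The gripper opens to 85 mm and grips with 20 to 120 N. Pads are 22 mm wide; open, the fingers measure 114 mm over their backs; the gripper's body (76 mm by 85 mm) begins 54 mm behind the grasp point. The pads swing forward as they close: fully open they stand 13 mm farther back than shut.
Start: joints at [-1.228, 0.332, -0.065, 1.46, 0.022, 1.35, -0.088], TCP at [0.224, 0.584, 0.191] pointing down, gripper open.
Joint ranges: [-2.6, 2.6], [-0.5, 2.12], [-1.47, 1.34], [0.16, 2.42], [-1.27, 4.41], [0.06, 2.06], [-2.6, 2.6]. Speed limits (rad/s): [2.22, 2.22, 2.79, 2.79, 3.14, 3.14, 3.14].

## Interface

Orientations are given as a unit quaternion [x, y, z, w].
In Python, from workcell import monitor, viewer, manip gives the robot as it stands. The module is installed in compiled form; this text tells all that it offers.
- The arm moves only by the tool send_rows, never from a script. Its arguments are lists of equal length, an entry for each row: "grip": the closure in counts, from 0 (fully open) to 255 (shut); "offset": the shift along the tool's x, y, z in mm, a list of three; "twist": the turn about the tool's x in degrees. In form: {"grip": [grip, ...], "offset": [[tx, ty, tz], ...], "twist": [twist, ...]}. A call has exactly 5 rows; each row is the pose to reach, as a shift and turn from the pose commanded when the call began, along the tool's axes at that moment; what a row does not reach only later rows make up. A row lasts 1/12 s, in which the tool goes at most 41.7 mm and 7.16 degrees, less where a joint would pass 70% of its speed; a pose out of reach is approached as far as the arm can. A call with a gripper value outside its range is refused whole. The fingers move at their own pace and stop on an object; "newtons" is the grip in N (left out, the last holds). Time passes only in rows, so rows that repeat a pose let the fingers close, or fill a call up. It gives the time, the measured TCP pose, the force and the opening at its end, in the units of the state.
- monitor.get_obs(): the state, without advancing time (a new reading comes with each control period).
- viewer.camera(name): name is "side" or "top"; returns (picture, depth): 420x560x3 uint8, blue, green, red; 420x560 float32, m along the optical axis (not along the pixel's ray), 0 where there is no reading.
- viewer.camera_model(name): a dict with "camera_matrix" (3x3 intrinsics, pixels), "R" (3x3) and "t" (3): a world point X has camera coordinates R X + t. Camera axes: x right, y down, z forward; pixel columns grow to the right and rows downward; lengths in m; the calibration is good to about 2 mm. A picture is of the moment at which its call begins. camera_model takes no time and is no camera call.
- manip.hand_in(): hands the job in, once; it reports no verdict.
Trained networks look in the newest picture that a camera, given by its name, has taken for a name from the list of things; names that differ only in an ending like _2 or _b are one class to them, and where a whole thing is asked for, a point or a joint stands for the part that bears it (a point fixed in the world has none). Each returns a list of dicts, best first, with "score" (0 to 1); they miss things now and then, are a little off and sometimes report something else, mostly with a low value. They report only what shows in the picture. A call takes as long as a camera call.
- viewer.recognise(target, camera): "box" ([left, top, width, height] in pixels, round what is visible of it).
- viewer.regions_of(target, camera): "region" (420x560 bool, what is visible of it) and "box" ([left, top, width, height] in pixels, round what is visible of it).
- viewer.spot_point(target, camera): "position" ([column, row] in pixels: a listed point, or the origin of a listed thing).
The state is a dict: "clock": time; "joint_pos": joint angles; "joint_velocities": joint speeds; "tau": joint torques, N m; "position": TCP position; "ee_rot": TCP orientation; "ft_force": force on the tool from outside, world axes, zero at the start; "torque": the same for the moment, N m; "grip_width": opening from 0.0 (shut) to 1.0 (fully open).
Only numpy, scipy, OpenCV 4.12 (cv2) and the standard library are available. Lean on these libraries where they do the work, as an engineer would, in place of code of your own. Each camera call takes 0.05 s, during which the arm holds its last target.

## Task

The metal star on the round board is being pinned down: with the fingertips, gently press the pin in the middle of the star fully home, then the pin in its one long point, and take the hand away. Leave the pins in the four short points standing, do not push the board about, and do not move or lift anything else.

Things in the scene. Friction and masses are not known exactly. Their poses are not given: they have to be found in the camera images.
- jig: loose round plywood board, diameter 260 mm, 18 mm thick, about 1.1 kg, lying flat. A 5 mm thick steel-grey five-pointed star lies fixed on it (its upper face 23 mm above the table). Four points reach 84 mm from the middle, one long point 121 mm. Six identical dark steel pins stand in the star, each with a round flat head 20 mm across and 5 mm thick on an 8 mm shank. Origin: centre of the board's underside; x towards the long point, z up.
- pin_centre_top (a point): centre of the top face of the pin at the middle of the star, at (0, 0) of the jig frame. The head's top is 36.5 to 38 mm above the table at the start and 28 mm when fully home.
- pin_centre (a joint): how far pin_centre is pressed down, m: 0 to 0.0015 at the start, 0.010 when its head is down on the star and it can go no further. Stiff sliding fit: about 3 N moves it, there is no spring, and it stays where it is left.
- pin_long_top (a point): centre of the top face of the pin in the star's one long point, at (100, 0) mm of the jig frame. The head's top is 36.5 to 38 mm above the table at the start and 28 mm when fully home.
- pin_long (a joint): how far pin_long is pressed down, m: 0 to 0.0015 at the start, 0.010 when its head is down on the star and it can go no further. Stiff sliding fit: about 3 N moves it, there is no spring, and it stays where it is left.
- pin_a_top (a point): centre of the top face of the pin in a short point of the star, at (20, 61) mm of the jig frame; to be left standing. The head's top is 36.5 to 38 mm above the table at the start and 28 mm when fully home.
- pin_a (a joint): how far pin_a is pressed down, m: 0 to 0.0015 at the start, 0.010 when its head is down on the star and it can go no further. Stiff sliding fit: about 3 N moves it, there is no spring, and it stays where it is left.
- pin_b_top (a point): centre of the top face of the pin in a short point of the star, at (-52, 38) mm of the jig frame; to be left standing. The head's top is 36.5 to 38 mm above the table at the start and 28 mm when fully home.
- pin_b (a joint): how far pin_b is pressed down, m: 0 to 0.0015 at the start, 0.010 when its head is down on the star and it can go no further. Stiff sliding fit: about 3 N moves it, there is no spring, and it stays where it is left.
- pin_c_top (a point): centre of the top face of the pin in a short point of the star, at (-52, -38) mm of the jig frame; to be left standing. The head's top is 36.5 to 38 mm above the table at the start and 28 mm when fully home.
- pin_c (a joint): how far pin_c is pressed down, m: 0 to 0.0015 at the start, 0.010 when its head is down on the star and it can go no further. Stiff sliding fit: about 3 N moves it, there is no spring, and it stays where it is left.
- pin_d_top (a point): centre of the top face of the pin in a short point of the star, at (20, -61) mm of the jig frame; to be left standing. The head's top is 36.5 to 38 mm above the table at the start and 28 mm when fully home.
- pin_d (a joint): how far pin_d is pressed down, m: 0 to 0.0015 at the start, 0.010 when its head is down on the star and it can go no further. Stiff sliding fit: about 3 N moves it, there is no spring, and it stays where it is left.
- glue_pot: loose amber jar with a white cap, 26 mm across, 42 mm high, standing on the jig board between the long point and a short one; origin under its centre. Leave alone.
- spacer: loose steel ring, 26 mm across, 14 mm high, lying on the jig board between two short points; origin under its centre. Leave alone.
- foot: loose turned brass foot, 26 mm across, 26 mm high, standing on the jig board between the long point and a short one; origin under its centre. Leave alone.
- screwdriver: loose screwdriver with dark wooden handle lying on the table left of the jig (+y). Leave alone.
- brush: loose brush with light wooden handle lying on the table right of the jig (-y). Leave alone.
- plinth: loose black stepped block, 110 x 110 x 40 mm, on the table at the left (+y); origin under its centre. Leave alone.
- tin: loose open steel tin, 70 mm across, 80 mm high, on the table at the right (-y); origin under its centre. Leave alone.

How it is judged:
By the outcome, as a careful person would: the job done as asked, in the order asked, and still so for the second after the job is handed in, with the robot touching nothing.
It also fails if it takes over 38 s, if anything falls off the work surface, if the arm or the gripper's body presses on something with over 40 N, if the wrist force passes 120 N, or if a joint passes its speed limit or range.

## Working session

There is one attempt and no reset: what is moved stays moved. The work goes in short steps, Python scripts to look and compute and a tool call to move; the robot and the scene stay as the last step left them, time stands still between calls to the robot, and variables do not carry over. Pictures are saved under pics/ and viewed, and the job is handed in when it is done.

Besides the shell and the picture viewer there is one more tool, called by a JSON object that holds its "api" and its "payload". send_rows: Moves the arm, as the interface text tells. Its arguments: {"type":"object","properties":{"grip":{"type":"array","items":{"type":"number"}},"offset":{"type":"array","items":{"type":"array","items":{"type":"number"}}},"twist":{"type":"array","items":{"type":"number"}},"newtons":{"type":"number"}},"required":["grip","offset","twist"]}

```bash
mkdir -p pics; python3 - <<'E'
from workcell import monitor, viewer, manip
import cv2, numpy as np
o=monitor.get_obs()
for k,v in o.items(): print(k,np.round(v,4))
print(manip.tcp_to_grasp)
for n in ["top","side"]:
    p,d=viewer.camera(n); cv2.imwrite(f"pics/{n}0.png",p); np.save(f"{n}0.npy",d)
    m=viewer.camera_model(n); print(n,m)
    for t in ["pin_centre_top","pin_long_top","jig"]:
        print(t,[(np.round(r["position"],1),round(r["score"],2)) for r in viewer.spot_point(t,n)][:7])
E
```

```text
clock 0.0
joint_pos [-1.2276  0.3329 -0.0647  1.461   0.0215  1.3499 -0.0885]
joint_velocities [-0.0006  0.0007 -0.0004 -0.0012  0.0002 -0.0003  0.    ]
tau [ 1.10000e-03 -6.25421e+01  4.95000e-02 -3.91604e+01  1.62000e-02
  9.50000e-03 -0.00000e+00]
position [0.2234 0.5832 0.1906]
ee_rot [ 0.1281  0.6954 -0.1291  0.6952]
ft_force [-0.0306  0.467  -0.6205]
torque [ 0.0109 -0.0066 -0.017 ]
grip_width 0.9949
0.0187
top {'camera_matrix': array([[498.10950243,   0.        , 275.74244578],
       [  0.        , 498.10950243, 193.82249489],
       [  0.        ,   0.        ,   1.        ]]), 'R': array([[-0.01069745, -0.99990997,  0.00810007],
       [-0.98922956,  0.0093999 , -0.14607022],
       [ 0.14598093, -0.00957541, -0.98924106]]), 't': array([1.95838055e-04, 5.60700965e-01, 1.27800754e+00])}
pin_centre_top [(array([311. , 201.3]), 0.65)]
pin_long_top []
jig [(array([268. , 194.4]), 0.85)]
side {'camera_matrix': array([[391.75775221,   0.        , 281.44805622],
       [  0.        , 391.75775221, 211.1222114 ],
       [  0.        ,   0.        ,   1.        ]]), 'R': array([[ 0.98957463, -0.14391385, -0.00555408],
       [-0.1084113 , -0.71895741, -0.68654733],
       [ 0.09481053,  0.67999194, -0.7270639 ]]), 't': array([-0.56907557,  0.09707677,  1.00394484])}
pin_centre_top [(array([304.4, 205.9]), 0.65), (array([276.5, 213.2]), 0.53)]
pin_long_top [(array([300.4, 236.9]), 0.48)]
jig [(array([278.5, 225. ]), 0.64)]
```

View pics/top0.png

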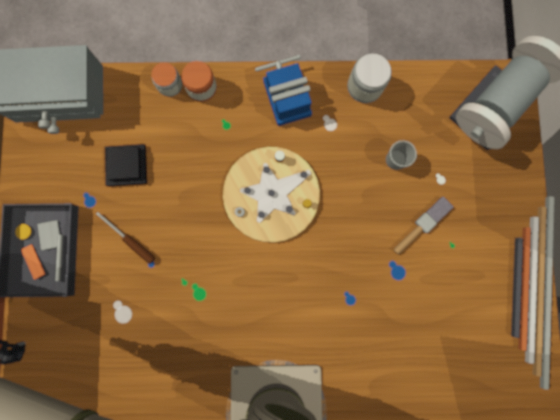

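View pics/side0.png

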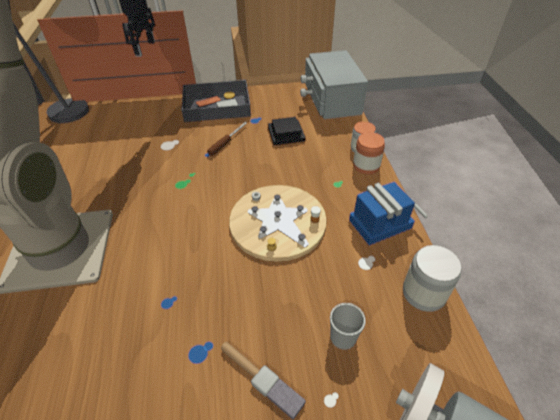

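```bash
python3 - <<'E'
import cv2
p=cv2.imread("pics/top0.png")[125:265,190:350]; cv2.imwrite("pics/top0z.png",cv2.resize(p,None,fx=4.2,fy=4.2,interpolation=cv2.INTER_CUBIC))
p=cv2.imread("pics/side0.png")[150:290,190:370]; cv2.imwrite("pics/side0z.png",cv2.resize(p,None,fx=4.2,fy=4.2,interpolation=cv2.INTER_CUBIC))
E
```

```text
(no output)
```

View pics/top0z.png

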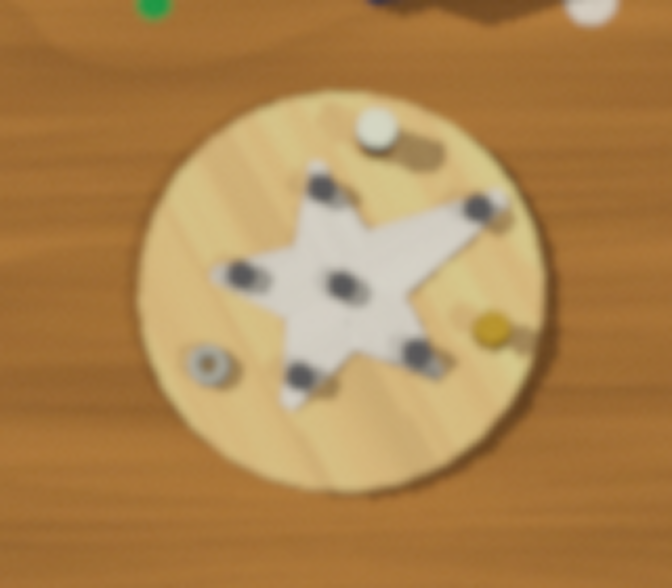

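View pics/side0z.png

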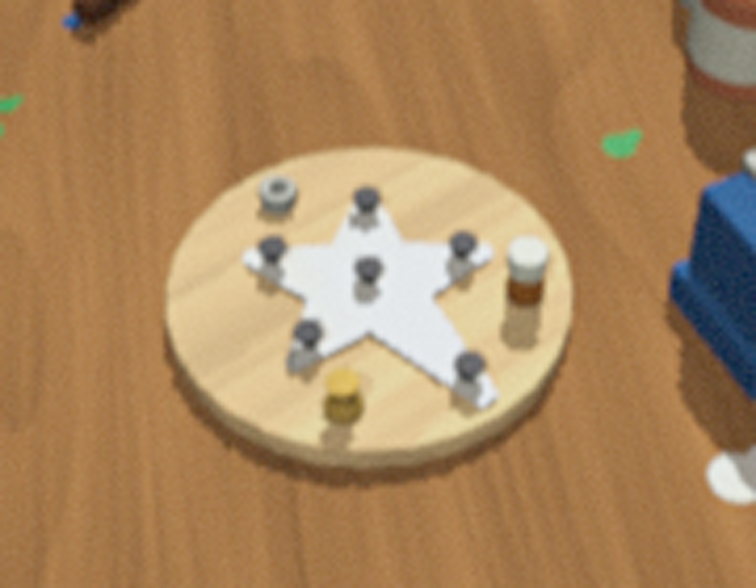

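The top view shows the star with its centre pin at about (271,193) and the long-point pin at about (304,174). Glue pot and foot flank the long point. Next I'll fit the jig pose from all six pins.

```bash
cat > h.py <<'E'
import numpy as np, cv2
from workcell import viewer
from scipy.optimize import least_squares
L=np.array([[0,0],[100,0],[20,61],[-52,38],[-52,-38],[20,-61]])/1000
def proj(n,X):
    m=viewer.camera_model(n); c=X@m["R"].T+m["t"]; k=c@m["camera_matrix"].T
    return k[:,:2]/k[:,2:]
def world(P,z=.035):
    x,y,a=P; c,s=np.cos(a),np.sin(a)
    return np.c_[x+L[:,0]*c-L[:,1]*s, y+L[:,0]*s+L[:,1]*c, np.full(6,z)]
def back(n,uv,z):
    m=viewer.camera_model(n); r=np.linalg.inv(m["camera_matrix"])@np.array([*uv,1]); r=m["R"].T@r; o=-m["R"].T@m["t"]
    return o+r*(z-o[2])/r[2]
def blob(g,uv,r=5):
    u,v=np.round(uv).astype(int); w=g[v-r:v+r+1,u-r:u+r+1].astype(float)
    t=np.clip(115-w,0,None); yy,xx=np.mgrid[v-r:v+r+1,u-r:u+r+1]
    return np.array([(t*xx).sum(),(t*yy).sum()])/t.sum()
E
python3 - <<'E'
from h import *
Z={"top":([(343,286),(479,208),(322,187),(241,275),(301,377),(417,354)],190,125),
"side":([(369,268),(469,365),(462,245),(366,200),(273,249),(307,334)],190,150)}
obs={}
for n,(z,ox,oy) in Z.items():
    g=cv2.cvtColor(cv2.imread(f"pics/{n}0.png"),6)
    uv=(np.array(z)+.5)/4.2-.5+[ox,oy]
    obs[n]=np.array([blob(g,p,4 if n=="top" else 3) for p in uv]); print(n,np.round(uv,1).tolist(),np.round(obs[n],1).tolist())
    obs[n]=.5*obs[n]+.5*uv
for cams in (["top"],["side"],["top","side"]):
    f=lambda P:np.concatenate([(proj(n,world(P))-obs[n]).ravel() for n in cams])
    s=least_squares(f,[.5,0,-1],loss="soft_l1"); print(cams,s.x,np.round(f(s.x),1).tolist()); print(np.round(world(s.x)[:2],4))
for n in ["top","side"]:
  for t in ["glue_pot","foot","spacer"]:
    for r in viewer.spot_point(t,n)[:2]: print(n,t,r["score"],np.round(back(n,r["position"],.018),3))
E
```

```text
top [[271.3, 192.7], [303.7, 174.1], [266.3, 169.1], [247.0, 190.1], [261.3, 214.4], [288.9, 208.9]] [[271.1, 192.6], [303.5, 174.3], [266.3, 169.4], [247.2, 190.1], [261.2, 214.3], [289.1, 208.9]]
side [[277.5, 213.4], [301.3, 236.5], [299.6, 208.0], [276.8, 197.2], [254.6, 208.9], [262.7, 229.1]] [[277.2, 214.6], [300.9, 237.8], [299.5, 208.8], [276.8, 197.9], [254.2, 209.7], [263.1, 229.7]]
['top'] [ 0.56495368  0.00671205 -1.06157153] [-0.1, -0.1, -0.0, 0.1, 0.0, 0.1, 0.0, -0.2, -0.1, 0.2, 0.1, -0.2]
[[ 0.565   0.0067  0.035 ]
 [ 0.6137 -0.0806  0.035 ]]
['side'] [ 0.5646485   0.00513641 -1.06165642] [-0.1, 0.2, 0.1, 0.2, 0.3, -0.1, 0.1, -0.5, -0.3, 0.0, -0.1, 0.1]
[[ 0.5646  0.0051  0.035 ]
 [ 0.6134 -0.0822  0.035 ]]
['top', 'side'] [ 0.56483141  0.00617124 -1.06167911] [0.1, -0.0, 0.2, 0.1, 0.2, 0.2, 0.2, -0.1, 0.1, 0.3, 0.3, -0.2, -0.1, -0.1, 0.1, -0.2, 0.3, -0.4, 0.1, -0.8, -0.2, -0.3, -0.0, -0.2]
[[ 0.5648  0.0062  0.035 ]
 [ 0.6136 -0.0811  0.035 ]]
top glue_pot 0.41 [ 0.675 -0.006  0.018]
top foot 0.58 [ 0.532 -0.093  0.018]
top spacer 0.36 [0.517 0.091 0.018]
side glue_pot 0.71 [ 0.657 -0.021  0.018]
side foot 0.59 [ 0.534 -0.091  0.018]
side spacer 0.5 [0.515 0.096 0.018]
```

```bash
cat >> h.py <<'E'
from workcell import monitor
from scipy.spatial.transform import Rotation as Ro
PC=np.array([.5648,.0062]); PL=np.array([.6136,-.0811])
def st(t,z):
    o=monitor.get_obs(); R=Ro.from_quat(o["ee_rot"]).as_matrix(); p=np.array(o["position"])
    print("t",round(o["clock"],2),"p",np.round(p,4),"F",np.round(o["ft_force"],1),"g",o["grip_width"]); print(np.round(R,3).tolist())
    print("tool mm",np.round(R.T@(np.array([*t,z])-p)*1000,1))
E
python3 -c "
from h import *
st(PC,.15)"
```

```text
t 0.7 p [0.2235 0.5837 0.1915] F [-0.2  0.1 -0.6] g 1.0009072210718601
[[0.0, 0.358, 0.934], [0.0, 0.934, -0.358], [-1.0, 0.0, -0.0]]
tool mm [  41.4 -417.2  525.2]
```

{"api": "send_rows", "payload": {"grip": [255,255,255,255,255], "offset": [[0,-24,30],[0,-48,60],[0,-72,90],[0,-96,120],[0,-120,150]], "twist": [0,0,0,0,0], "newtons": 40}}

```text
clock: 1.12
position: [0.3214, 0.4163, 0.1915]
ee_rot: [0.129, 0.695, -0.128, 0.695]
ft_force: [0.9, 0.3, -0.1]
grip_width: 0.3
```

{"api": "send_rows", "payload": {"grip": [255,255,255,255,255], "offset": [[0,-24,30],[0,-48,60],[0,-72,90],[0,-96,120],[0,-120,150]], "twist": [0,0,0,0,0]}}

```text
clock: 1.53
position: [0.4185, 0.2505, 0.1918]
ee_rot: [0.129, 0.695, -0.128, 0.695]
ft_force: [0.6, 0.6, -0.1]
grip_width: 0.001
```

{"api": "send_rows", "payload": {"grip": [255,255,255,255,255], "offset": [[0,-24,30],[0,-48,60],[0,-72,90],[0,-96,120],[0,-120,150]], "twist": [0,0,0,0,0]}}

```text
clock: 1.95
position: [0.5157, 0.0848, 0.1918]
ee_rot: [0.129, 0.695, -0.128, 0.696]
ft_force: [1.2, 0.2, -0.4]
grip_width: 0.0
```

```bash
python3 -c "
from h import *
st(PC,.1)"
```

```text
t 1.95 p [0.5157 0.0848 0.1918] F [ 1.2  0.2 -0.4] g 5.386201113761978e-05
[[0.001, 0.358, 0.934], [0.001, 0.934, -0.358], [-1.0, 0.001, 0.001]]
tool mm [ 91.8 -55.9  73.9]
```

{"api": "send_rows", "payload": {"grip": [255,255,255,255,255], "offset": [[0,-22,28],[30,-42,55],[60,-56,73],[90,-56,73],[90,-56,73]], "twist": [0,0,0,0,0]}}

```text
clock: 2.37
position: [0.5599, 0.0062, 0.0959]
ee_rot: [0.128, 0.698, -0.131, 0.692]
ft_force: [-0.5, 0.9, -0.5]
grip_width: -0.003
```

```bash
python3 -c "
from h import *
st(PC,.05)
for n in ['top','side']:
    p,d=viewer.camera(n); cv2.imwrite(f'pics/{n}1.png',p)
p=cv2.imread('pics/side1.png')[120:290,190:370]; cv2.imwrite('pics/side1z.png',cv2.resize(p,None,fx=3.5,fy=3.5))
"
```

```text
t 2.37 p [0.5599 0.0062 0.0959] F [-0.5  0.9 -0.5] g -0.0032437266033465686
[[-0.008, 0.36, 0.933], [-0.002, 0.933, -0.36], [-1.0, -0.005, -0.007]]
tool mm [45.9  2.   4.9]
```

View pics/side1z.png

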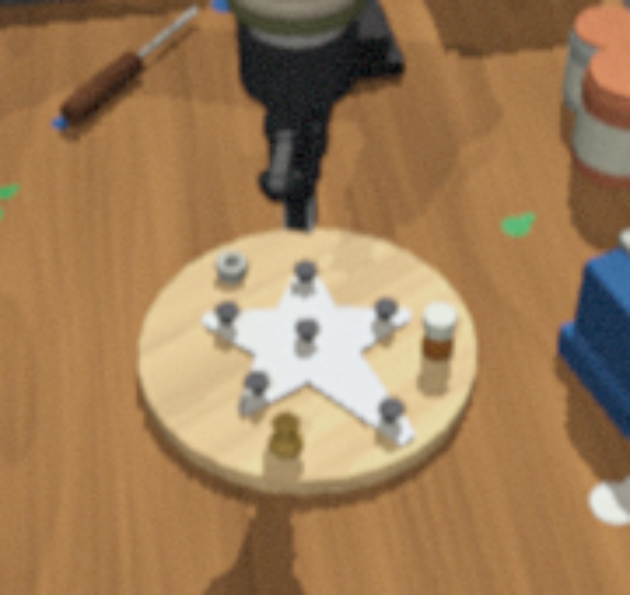

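The hand is above the far side of the star, tip at about (275,185) in the side picture. I'll check this against the projection.

```bash
python3 -c "
from h import *
st(PC,.05)
p=np.array(monitor.get_obs()['position'])[None]
for n in ['top','side']: print(n,proj(n,p))
"
```

```text
t 2.47 p [0.5626 0.0087 0.1015] F [0.7 0.2 1.4] g -0.00041652698119691096
[[-0.002, 0.357, 0.934], [-0.0, 0.934, -0.357], [-1.0, -0.001, -0.002]]
tool mm [51.5 -1.5  3. ]
top [[270.34112356 189.64227091]]
side [[275.84108576 195.35921501]]
```

```bash
python3 -c "
from h import *
pp=[]
for n in ['side','top']:
    q=np.array(monitor.get_obs()['position'])[None]
    p,d=viewer.camera(n); cv2.imwrite(f'pics/{n}2.png',p); np.save(n+'2.npy',d)
    u=proj(n,q)[0]; print(n,q,u)
    c=(u-[60,70]).astype(int); z=cv2.resize(p[c[1]:c[1]+140,c[0]:c[0]+120],None,fx=3.3,fy=3.3)
    cv2.circle(z,tuple(int(v) for v in (u-c)*3.3),4,(0,0,255),1); pp.append(z[:450])
    v=int(u[1]); 
    if n=='side': print(np.round(d[v-25:v+12:2,int(u[0])-3:int(u[0])+7:3],3))
cv2.imwrite('pics/z2.png',np.hstack(pp)); st(PC,.05)
"
```

```text
side [[0.56259013 0.00865968 0.10147801]] [275.84108576 195.35921501]
[[0.853 0.857 0.908 0.931]
 [0.853 0.855 0.913 1.206]
 [0.    0.864 0.899 1.201]
 [0.882 0.875 0.902 1.194]
 [0.932 0.931 0.908 1.188]
 [0.934 0.933 0.939 1.178]
 [0.94  0.937 0.947 1.175]
 [0.944 0.944 0.951 1.171]
 [1.137 1.136 0.954 1.133]
 [1.133 1.131 1.13  1.134]
 [1.127 1.128 1.121 1.124]
 [1.119 1.117 1.123 1.119]
 [1.114 1.115 1.11  1.113]
 [1.107 1.082 1.081 1.109]
 [1.107 1.07  1.076 1.102]
 [1.096 1.09  1.085 1.088]
 [1.085 1.084 1.084 1.082]
 [1.082 1.078 1.082 1.081]
 [1.077 1.074 1.076 1.071]]
top [[0.56363057 0.00915994 0.10288118]] [270.13789632 189.15149031]
t 2.57 p [0.5642 0.0094 0.1036] F [-0.2  0.7  1.1] g -0.0025367530756254136
[[0.003, 0.356, 0.934], [0.001, 0.934, -0.356], [-1.0, 0.002, 0.002]]
tool mm [53.6 -2.8  1.6]
```

View pics/z2.png

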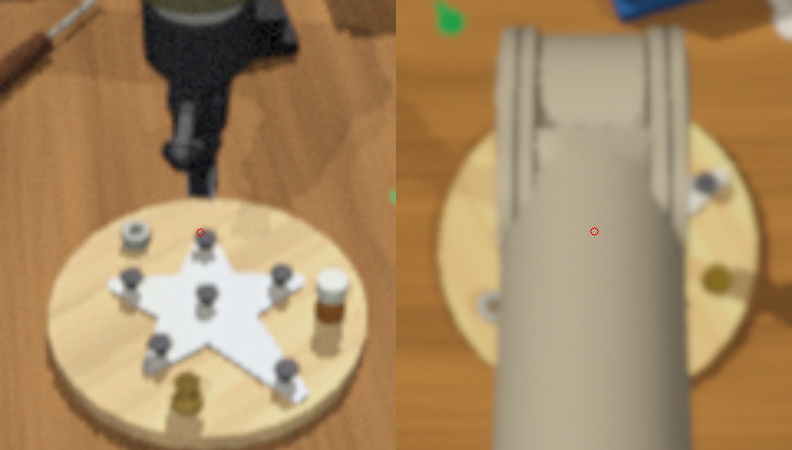

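```bash
python3 -c "
from h import *
m=viewer.camera_model('side');d=np.load('side2.npy');p=cv2.imread('pics/side2.png')
K=np.linalg.inv(m['camera_matrix'])
for v in range(172,189,1):
  r=[]
  for u in range(270,283):
    c=K@[u,v,1]*d[v,u]; X=m['R'].T@(c-m['t'])
    if X[2]>.06: r.append(X)
  if r: print(v,len(r),np.round(np.median(r,0),4),np.round(np.min(r,0),3),np.round(np.max(r,0),3))
"
```

```text
172 11 [ 0.5549 -0.0469  0.229 ] [ 0.544 -0.052  0.189] [ 0.572 -0.004  0.233]
173 11 [ 0.5554 -0.0454  0.2235] [ 0.544 -0.054  0.187] [ 0.572 -0.006  0.232]
174 11 [ 0.5552 -0.0461  0.2213] [ 0.478 -0.695  0.183] [ 0.572 -0.004  0.793]
175 11 [ 0.555  -0.0367  0.2113] [ 0.545 -0.048  0.172] [0.573 0.005 0.221]
176 11 [ 0.5557 -0.0311  0.2033] [ 0.547 -0.041  0.169] [0.573 0.005 0.211]
177 11 [ 0.5566 -0.0207  0.1902] [ 0.547 -0.033  0.165] [0.573 0.005 0.201]
178 10 [ 0.56   -0.0028  0.1707] [ 0.551 -0.026  0.164] [0.573 0.005 0.191]
179 10 [ 0.5611 -0.0023  0.1672] [ 0.551 -0.007  0.16 ] [0.573 0.005 0.171]
180 10 [ 0.5609 -0.002   0.164 ] [ 0.551 -0.007  0.157] [0.573 0.007 0.167]
181 10 [ 0.5609 -0.0023  0.1613] [ 0.551 -0.007  0.153] [0.573 0.007 0.164]
182 10 [ 0.5608 -0.0036  0.1588] [ 0.551 -0.007  0.149] [0.573 0.009 0.161]
183 10 [ 0.5609 -0.0012  0.1535] [ 0.551 -0.007  0.146] [0.573 0.006 0.158]
184 9 [ 0.5597 -0.0024  0.1519] [ 0.551 -0.006  0.143] [0.57  0.007 0.154]
185 8 [ 5.609e-01 -2.000e-04  1.443e-01] [ 0.553 -0.006  0.14 ] [0.57  0.006 0.15 ]
186 1 [ 0.5673 -0.0007  0.1417] [ 0.567 -0.001  0.142] [ 0.567 -0.001  0.142]
```

```bash
python3 -c "
from h import *
print(proj('side',np.array([[.2235,.5835,.191],[.2235,.5835,.231]])))
st(PC,.05)
p,d=viewer.camera('side'); cv2.imwrite('pics/side3.png',p); np.save('side3.npy',d)
a=cv2.imread('pics/side0.png')[0:100,80:200]; b=p[120:220,220:340]
cv2.imwrite('pics/z3.png',np.hstack([cv2.resize(i,None,fx=3.3,fy=3.3) for i in (a,b)]))
st(PC,.05)
"
```

```text
[[149.25612371  65.23442066]
 [146.12084184  53.27134612]]
t 2.57 p [0.5642 0.0094 0.1036] F [-0.2  0.7  1.1] g -0.0025367530756254136
[[0.003, 0.356, 0.934], [0.001, 0.934, -0.356], [-1.0, 0.002, 0.002]]
tool mm [53.6 -2.8  1.6]
t 2.62 p [0.5643 0.0094 0.1037] F [ 0.2 -0.   0.1] g 0.0032623463663569692
[[0.003, 0.356, 0.934], [0.001, 0.934, -0.356], [-1.0, 0.002, 0.003]]
tool mm [53.7 -2.9  1.4]
```

View pics/z3.png

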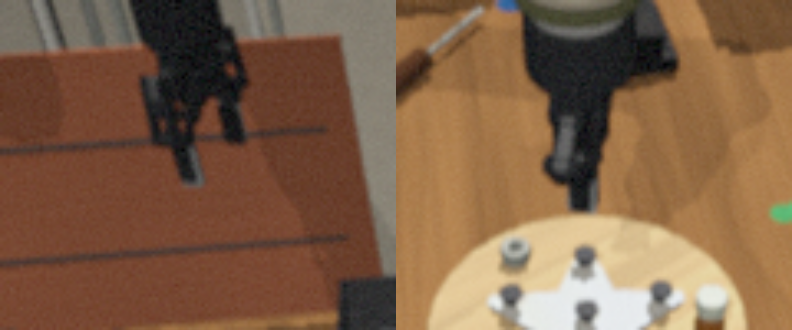

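```bash
python3 -c "
from h import *
for n,f in (('side','side3'),('side','side0'),('top','top0')):
  m=viewer.camera_model(n);d=np.load(f+'.npy');K=np.linalg.inv(m['camera_matrix'])
  W=lambda u,v:np.round(m['R'].T@(K@[u,v,1]*d[v,u]-m['t']),3)
  for u,v in ([(285,222),(240,215),(200,300),(150,250),(420,250)] if n=='side' else [(275,200),(250,230),(200,250),(300,300),(350,300)]): print(f,u,v,W(u,v))
  if f=='side3':
    for v in range(170,187): print(v,[ (u,*W(u,v)) for u in (274,276,278)])
"
```

```text
side3 285 222 [ 0.583 -0.013  0.021]
side3 240 215 [0.467 0.033 0.018]
side3 200 300 [ 0.356 -0.202 -0.002]
side3 150 250 [ 0.23  -0.035 -0.003]
side3 420 250 [ 0.845 -0.224  0.121]
170 [(274, np.float64(0.553), np.float64(-0.048), np.float64(0.234)), (276, np.float64(0.558), np.float64(-0.044), np.float64(0.231)), (278, np.float64(0.567), np.float64(-0.007), np.float64(0.198))]
171 [(274, np.float64(0.552), np.float64(-0.053), np.float64(0.237)), (276, np.float64(0.558), np.float64(-0.046), np.float64(0.229)), (278, np.float64(0.567), np.float64(-0.007), np.float64(0.195))]
172 [(274, np.float64(0.552), np.float64(-0.053), np.float64(0.233)), (276, np.float64(0.558), np.float64(-0.042), np.float64(0.223)), (278, np.float64(0.565), np.float64(-0.024), np.float64(0.207))]
173 [(274, np.float64(0.552), np.float64(-0.052), np.float64(0.23)), (276, np.float64(0.558), np.float64(-0.04), np.float64(0.218)), (278, np.float64(0.565), np.float64(-0.024), np.float64(0.204))]
174 [(274, np.float64(0.553), np.float64(-0.047), np.float64(0.222)), (276, np.float64(0.558), np.float64(-0.043), np.fl
[... 2128 characters left out ...]
.float64(-0.001)), (276, np.float64(0.581), np.float64(0.154), np.float64(0.001)), (278, np.float64(0.567), np.float64(0.0), np.float64(0.144))]
186 [(274, np.float64(0.573), np.float64(0.133), np.float64(0.018)), (276, np.float64(0.579), np.float64(0.137), np.float64(0.013)), (278, np.float64(0.585), np.float64(0.134), np.float64(0.015))]
side0 285 222 [ 0.582 -0.015  0.024]
side0 240 215 [0.467 0.034 0.017]
side0 200 300 [ 0.356 -0.202 -0.001]
side0 150 250 [ 0.23  -0.037 -0.   ]
side0 420 250 [ 0.845 -0.224  0.12 ]
top0 275 200 [ 0.547 -0.004  0.019]
top0 250 230 [0.467 0.064 0.016]
top0 200 250 [ 0.416  0.199 -0.003]
top0 300 300 [ 0.282 -0.067  0.001]
top0 350 300 [ 0.28  -0.199  0.002]
```

The visible fingertip ends near z≈0.145 although the TCP is reported at 0.104. The camera does measure the table and board correctly. So I'll trust neither height, and come down guarded, using force and pictures.

{"api": "send_rows", "payload": {"grip": [255,255,255,255,255], "offset": [[15,-3,1],[30,-3,1],[45,-3,1],[50,-3,1],[50,-3,1]], "twist": [0,0,0,0,0]}}

```text
clock: 3.03
position: [0.5629, 0.0057, 0.0517]
ee_rot: [0.128, 0.695, -0.128, 0.695]
ft_force: [0.2, 0.5, 0.4]
grip_width: 0.001
```

```bash
cat >> h.py <<'E'
def look(k,t,z):
    st(t,z); p,d=viewer.camera('side'); np.save(f'side{k}.npy',d); cv2.imwrite(f'pics/side{k}.png',p)
    cv2.imwrite(f'pics/z{k}.png',cv2.resize(p[150:270,205:355],None,fx=4.5,fy=4.5,interpolation=cv2.INTER_CUBIC))
    st(t,z)
E
python3 -c "
from h import *
look(4,PC,.037)"
```

```text
t 3.03 p [0.5629 0.0057 0.0517] F [0.2 0.5 0.4] g 0.0007636074613970205
[[-0.0, 0.357, 0.934], [0.0, 0.934, -0.357], [-1.0, 0.0, -0.0]]
tool mm [14.7  1.1  1.6]
t 3.08 p [0.5635 0.0056 0.0525] F [ 1.2 -0.6  0.8] g -0.0023099961149919486
[[0.001, 0.357, 0.934], [0.0, 0.934, -0.357], [-1.0, 0.001, 0.001]]
tool mm [15.5  1.1  1. ]
```

View pics/z4.png

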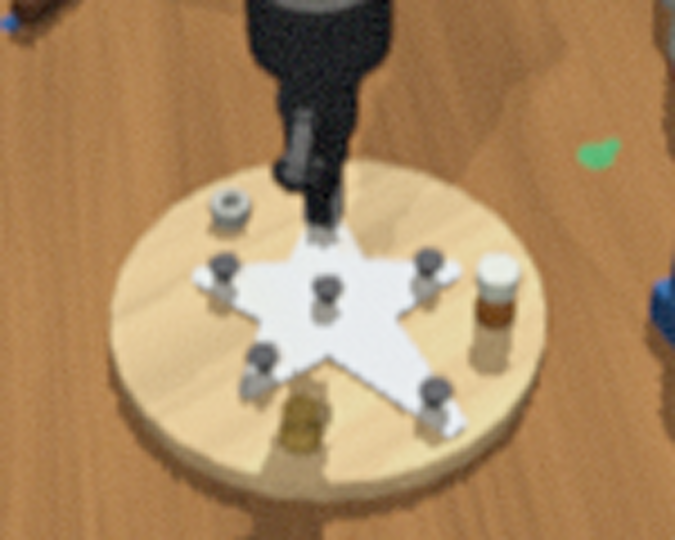

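```bash
python3 -c "
from h import *
m=viewer.camera_model('side');d=np.load('side4.npy');K=np.linalg.inv(m['camera_matrix'])
W=lambda u,v:np.round(m['R'].T@(K@[u,v,1]*d[v,u]-m['t']),3).tolist()
for v in range(188,205): print(v,[W(u,v) for u in (274,276,278,280)])
"
```

```text
188 [[0.552, -0.051, 0.184], [0.557, -0.046, 0.178], [0.566, -0.01, 0.144], [0.571, -0.007, 0.14]]
189 [[0.551, -0.052, 0.182], [0.556, -0.052, 0.181], [0.564, -0.027, 0.157], [0.571, -0.01, 0.14]]
190 [[0.551, -0.055, 0.182], [0.556, -0.053, 0.179], [0.564, -0.028, 0.154], [0.571, -0.008, 0.135]]
191 [[0.551, -0.054, 0.178], [0.556, -0.048, 0.171], [0.478, -0.695, 0.793], [0.571, -0.008, 0.132]]
192 [[0.551, -0.052, 0.173], [0.556, -0.049, 0.169], [0.564, -0.028, 0.148], [0.572, -0.004, 0.124]]
193 [[0.553, -0.035, 0.153], [0.557, -0.043, 0.16], [0.563, -0.03, 0.147], [0.572, -0.003, 0.119]]
194 [[0.556, -0.006, 0.121], [0.558, -0.031, 0.145], [0.563, -0.028, 0.142], [0.572, -0.004, 0.117]]
195 [[0.556, -0.006, 0.118], [0.561, -0.008, 0.119], [0.566, -0.009, 0.119], [0.572, -0.002, 0.112]]
196 [[0.556, -0.006, 0.115], [0.561, -0.008, 0.115], [0.566, -0.009, 0.116], [0.571, -0.005, 0.111]]
197 [[0.556, -0.007, 0.112], [0.561, -0.006, 0.11], [0.566, -0.009, 0.113], [0.571, -0.005, 0.107]]
198 [[0.556, -0.006, 0.107], [0.561, -0.006, 0.107], [0.566, -0.006, 0.106], [0.571, -0.004, 0.103]]
199 [[0.556, -0.007, 0.104], [0.561, -0.006, 0.103], [0.566, -0.009, 0.105], [0.571, -0.004, 0.099]]
200 [[0.556, -0.007, 0.101], [0.561, -0.005, 0.099], [0.566, -0.009, 0.102], [0.572, -0.002, 0.095]]
201 [[0.564, 0.069, 0.021], [0.569, 0.065, 0.024], [0.567, -0.001, 0.091], [0.58, 0.063, 0.025]]
202 [[0.564, 0.064, 0.022], [0.569, 0.064, 0.021], [0.574, 0.06, 0.024], [0.58, 0.061, 0.023]]
203 [[0.563, 0.059, 0.023], [0.569, 0.061, 0.02], [0.574, 0.058, 0.023], [0.58, 0.057, 0.022]]
204 [[0.563, 0.056, 0.023], [0.568, 0.056, 0.022], [0.573, 0.054, 0.023], [0.579, 0.053, 0.023]]
```

{"api": "send_rows", "payload": {"grip": [255,255,255,255,255], "offset": [[5,1,1],[9,1,1],[12,1,1],[13,1,1],[13,1,1]], "twist": [0,0,0,0,0]}}

```text
clock: 3.5
position: [0.5641, 0.0055, 0.0382]
ee_rot: [0.129, 0.695, -0.129, 0.695]
ft_force: [-0.2, 0.2, -0.3]
grip_width: 0.0
```

{"api": "send_rows", "payload": {"grip": [255,255,255,255,255], "offset": [[0.5,0,0],[1,0,0],[1.5,0,0],[2,0,0],[2.5,0,0]], "twist": [0,0,0,0,0]}}

```text
clock: 3.92
position: [0.5643, 0.0056, 0.0359]
ee_rot: [0.129, 0.695, -0.129, 0.695]
ft_force: [-0.2, -0.2, 0.3]
grip_width: 0.0
```

```bash
python3 -c "
from h import *
look(5,PC,.037)"
```

```text
t 3.92 p [0.5643 0.0056 0.0359] F [-0.2 -0.2  0.3] g 0.00023095417079664753
[[0.0, 0.358, 0.934], [0.0, 0.934, -0.358], [-1.0, 0.0, 0.0]]
tool mm [-1.1  0.8  0.2]
t 3.97 p [0.5642 0.0056 0.0358] F [-0.9 -0.4 -0.5] g 0.004066551049592622
[[-0.0, 0.358, 0.934], [0.0, 0.934, -0.358], [-1.0, 0.0, -0.0]]
tool mm [-1.2  0.8  0.3]
```

View pics/z5.png

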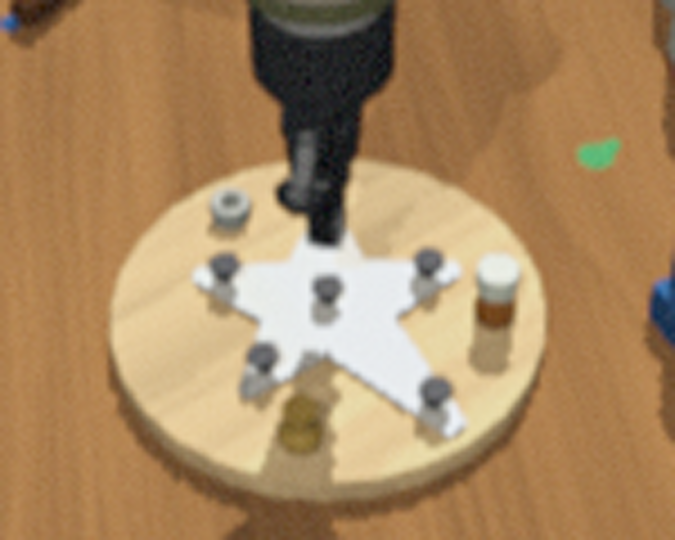

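Force is zero at a reported TCP of 0.036. The picture still shows a clear gap of about 9 px (~35 mm) between the fingertip at (277,204) and the pin head at (278,213). So the reported height is biased low, and I'll continue by picture and force.

{"api": "send_rows", "payload": {"grip": [255,255,255,255,255], "offset": [[4,0.5,0.3],[8,0.5,0.3],[12,0.5,0.3],[16,0.5,0.3],[18,0.5,0.3]], "twist": [0,0,0,0,0]}}

```text
clock: 4.38
position: [0.5643, 0.0059, 0.017]
ee_rot: [0.129, 0.696, -0.129, 0.695]
ft_force: [-0.1, 1.1, -0.5]
grip_width: 0.001
```

```bash
cat >> h.py <<'E'
def tip(k,rows,cols):
    m=viewer.camera_model('side');d=np.load(f'side{k}.npy');K=np.linalg.inv(m['camera_matrix'])
    W=lambda u,v:np.round(m['R'].T@(K@[u,v,1]*d[v,u]-m['t']),3).tolist()
    for v in rows: print(v,[W(u,v) for u in cols])
E
python3 -c "
from h import *
look(6,PC,.037)
tip(6,range(200,216),(274,276,278,280))"
```

```text
t 4.38 p [0.5643 0.0059 0.017 ] F [-0.1  1.1 -0.5] g 0.0014498795124765844
[[-0.001, 0.358, 0.934], [-0.0, 0.934, -0.358], [-1.0, -0.0, -0.001]]
tool mm [-20.    0.4   0.3]
t 4.43 p [0.5642 0.0058 0.0169] F [ 0.1  0.5 -1. ] g 0.00038628398248178686
[[-0.001, 0.358, 0.934], [-0.0, 0.934, -0.358], [-1.0, -0.001, -0.001]]
tool mm [-20.1   0.6   0.4]
200 [[0.551, -0.051, 0.146], [0.555, -0.053, 0.147], [0.562, -0.034, 0.128], [0.571, -0.01, 0.102]]
201 [[0.551, -0.052, 0.144], [0.555, -0.055, 0.146], [0.562, -0.036, 0.126], [0.57, -0.012, 0.1]]
202 [[0.55, -0.054, 0.142], [0.555, -0.053, 0.141], [0.562, -0.037, 0.123], [0.568, -0.025, 0.11]]
203 [[0.552, -0.038, 0.123], [0.556, -0.046, 0.13], [0.562, -0.037, 0.12], [0.571, -0.003, 0.085]]
204 [[0.556, -0.005, 0.085], [0.559, -0.024, 0.104], [0.562, -0.036, 0.115], [0.571, -0.004, 0.082]]
205 [[0.556, -0.004, 0.08], [0.56, -0.009, 0.085], [0.565, -0.01, 0.085], [0.571, -0.004, 0.078]]
206 [[0.555, -0.006, 0.079], [0.561, -0.006, 0.078], [0.565, -0.009, 0.08], [0.571, -0.004, 0.074]]
207 [[0.556, -0.004, 0.073], [0.56, -0.007, 0.076], [0.565, -0.01, 0.078], [0.571, -0.003, 0.069]]
208 [[0.555, -0.005, 0.071], [0.561, -0.006, 0.071], [0.566, -0.006, 0.07], [0.571, -0.004, 0.067]]
209 [[0.555, -0.005, 0.067], [0.56, -0.007, 0.068], [0.565, -0.01, 0.071], [0.571, -0.006, 0.065]]
210 [[0.56, 0.035, 0.02], [0.561, 0.002, 0.055], [0.565, -0.01, 0.067], [0.571, -0.002, 0.057]]
211 [[0.559, 0.03, 0.023], [0.563, 0.015, 0.037], [0.568, 0.014, 0.037], [0.575, 0.027, 0.023]]
212 [[0.559, 0.026, 0.023], [0.563, 0.013, 0.035], [0.567, 0.009, 0.039], [0.573, 0.01, 0.037]]
213 [[0.557, 0.009, 0.037], [0.562, 0.01, 0.035], [0.567, 0.008, 0.036], [0.572, 0.005, 0.038]]
214 [[0.556, 0.007, 0.035], [0.562, 0.006, 0.036], [0.566, 0.002, 0.039], [0.572, 0.003, 0.037]]
215 [[0.556, 0.004, 0.035], [0.561, 0.002, 0.036], [0.566, -0.0, 0.038], [0.572, 0.002, 0.034]]
```

View pics/z6.png

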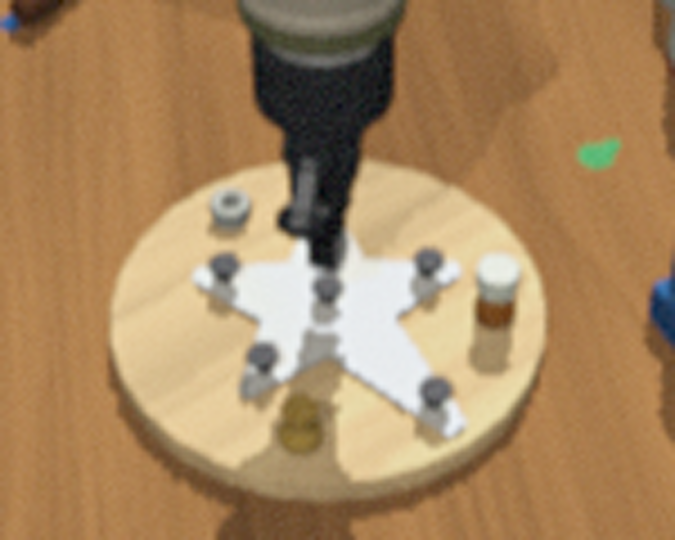

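{"api": "send_rows", "payload": {"grip": [255,255,255,255,255], "offset": [[3,0.5,0.4],[6,0.5,0.4],[9,0.5,0.4],[11,0.5,0.4],[12,0.5,0.4]], "twist": [0,0,0,0,0]}}

```text
clock: 4.85
position: [0.5651, 0.0062, 0.0055]
ee_rot: [0.129, 0.695, -0.129, 0.695]
ft_force: [0.0, -0.7, 0.3]
grip_width: -0.002
```

{"api": "send_rows", "payload": {"grip": [255,255,255,255,255], "offset": [[0.6,0,0],[1.2,0,0],[1.8,0,0],[2.4,0,0],[3,0,0]], "twist": [0,0,0,0,0]}}

```text
clock: 5.27
position: [0.5654, 0.0063, 0.0029]
ee_rot: [0.129, 0.695, -0.129, 0.695]
ft_force: [0.7, -0.3, 0.7]
grip_width: -0.0
```

```bash

python3 -c "
from h import *
look(7,PC,.037)"
```

```text
t 5.27 p [0.5654 0.0063 0.0029] F [ 0.7 -0.3  0.7] g -0.0002992495415433746
[[0.0, 0.358, 0.934], [0.0, 0.934, -0.358], [-1.0, 0.0, 0.0]]
tool mm [-34.1  -0.3  -0.5]
t 5.32 p [0.5653 0.0063 0.0028] F [-0.3 -0.4  0.3] g -0.003618989252683555
[[0.0, 0.358, 0.934], [0.0, 0.934, -0.358], [-1.0, 0.0, -0.0]]
tool mm [-34.2  -0.2  -0.4]
```

View pics/z7.png

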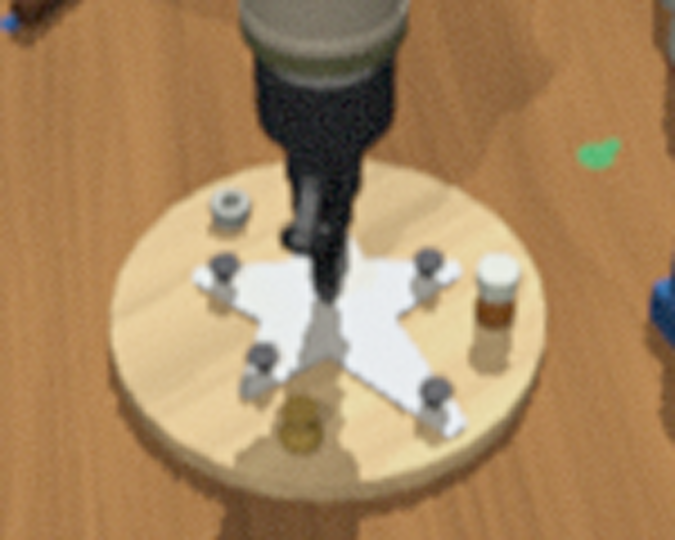

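The tip now sits right above the centre pin head (278,212), still with zero force. Next come small guarded steps.

{"api": "send_rows", "payload": {"grip": [255,255,255,255,255], "offset": [[0.5,0,-0.4],[1,0,-0.4],[1.5,0,-0.4],[2,0,-0.4],[2.5,0,-0.4]], "twist": [0,0,0,0,0]}}

```text
clock: 5.73
position: [0.5649, 0.0064, 0.0003]
ee_rot: [0.129, 0.695, -0.129, 0.695]
ft_force: [0.9, 0.4, 0.1]
grip_width: -0.008
```

{"api": "send_rows", "payload": {"grip": [255,255,255,255,255], "offset": [[0.4,0,0],[0.8,0,0],[1.2,0,0],[1.6,0,0],[2,0,0]], "twist": [0,0,0,0,0]}}

```text
clock: 6.15
position: [0.5649, 0.0064, -0.0017]
ee_rot: [0.129, 0.695, -0.129, 0.695]
ft_force: [-0.4, -0.9, 0.2]
grip_width: -0.0
```

{"api": "send_rows", "payload": {"grip": [255,255,255,255,255], "offset": [[0.4,0,0],[0.8,0,0],[1.2,0,0],[1.6,0,0],[2,0,0]], "twist": [0,0,0,0,0]}}

```text
clock: 6.57
position: [0.565, 0.0064, -0.0035]
ee_rot: [0.129, 0.695, -0.129, 0.695]
ft_force: [-0.9, 0.3, 2.2]
grip_width: 0.006
```

{"api": "send_rows", "payload": {"grip": [255,255,255,255,255], "offset": [[0.4,0,0],[0.8,0,0],[1.2,0,0],[1.6,0,0],[2,0,0]], "twist": [0,0,0,0,0]}}

```text
clock: 6.98
position: [0.565, 0.0064, -0.0056]
ee_rot: [0.129, 0.695, -0.129, 0.695]
ft_force: [-0.5, 0.2, 3.0]
grip_width: 0.001
```

{"api": "send_rows", "payload": {"grip": [255,255,255,255,255], "offset": [[0.4,0,0],[0.8,0,0],[1.2,0,0],[1.6,0,0],[2,0,0]], "twist": [0,0,0,0,0]}}

```text
clock: 7.4
position: [0.565, 0.0064, -0.0076]
ee_rot: [0.129, 0.695, -0.129, 0.695]
ft_force: [-0.4, -0.4, 2.5]
grip_width: -0.004
```

```bash

python3 -c "
from h import *
look(8,PC,-.012)"
```

```text
t 7.4 p [ 0.565   0.0064 -0.0076] F [-0.4 -0.4  2.5] g -0.0037494489244239183
[[0.0, 0.358, 0.934], [0.0, 0.934, -0.358], [-1.0, 0.0, 0.0]]
tool mm [ 4.4 -0.2 -0.1]
t 7.45 p [ 0.5649  0.0064 -0.0077] F [-1.1 -0.   2.4] g -0.0015900027068203593
[[0.0, 0.358, 0.934], [0.0, 0.934, -0.358], [-1.0, 0.0, -0.0]]
tool mm [ 4.3 -0.2 -0.1]
```

View pics/z8.png

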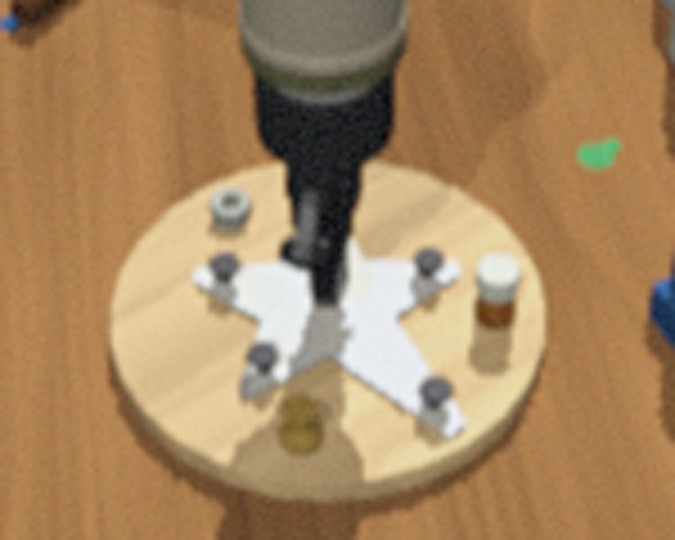

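The force is holding near 3 N, so the pin is sliding. The tip is over the centre pin at (277,216) and everything else is undisturbed. Continuing.

{"api": "send_rows", "payload": {"grip": [255,255,255,255,255], "offset": [[0.4,0,0],[0.8,0,0],[1.2,0,0],[1.6,0,0],[2,0,0]], "twist": [0,0,0,0,0]}}

```text
clock: 7.87
position: [0.5649, 0.0064, -0.0096]
ee_rot: [0.129, 0.695, -0.129, 0.695]
ft_force: [-0.8, -0.4, 2.7]
grip_width: -0.002
```

{"api": "send_rows", "payload": {"grip": [255,255,255,255,255], "offset": [[0.2,0,0],[0.4,0,0],[0.6,0,0],[0.8,0,0],[1,0,0]], "twist": [0,0,0,0,0]}}

```text
clock: 8.28
position: [0.565, 0.0064, -0.0106]
ee_rot: [0.129, 0.695, -0.129, 0.695]
ft_force: [0.2, -0.0, 2.8]
grip_width: -0.002
```

{"api": "send_rows", "payload": {"grip": [255,255,255,255,255], "offset": [[0.2,0,0],[0.4,0,0],[0.6,0,0],[0.8,0,0],[1,0,0]], "twist": [0,0,0,0,0]}}

```text
clock: 8.7
position: [0.5649, 0.0064, -0.0116]
ee_rot: [0.129, 0.695, -0.129, 0.695]
ft_force: [-0.6, -0.7, 2.5]
grip_width: 0.002
```

{"api": "send_rows", "payload": {"grip": [255,255,255,255,255], "offset": [[0.2,0,0],[0.4,0,0],[0.6,0,0],[0.8,0,0],[0.8,0,0]], "twist": [0,0,0,0,0]}}

```text
clock: 9.12
position: [0.565, 0.0064, -0.0118]
ee_rot: [0.129, 0.695, -0.128, 0.695]
ft_force: [-4.1, 0.4, 11.4]
grip_width: -0.002
```

The stop is reached: z stalls at -0.0118 and force jumps to 11 N. That is about 9 mm of travel, as expected. Lifting and checking.

{"api": "send_rows", "payload": {"grip": [255,255,255,255,255], "offset": [[-2,0,0],[-10,0,0],[-20,0,0],[-32,0,0],[-32,0,0]], "twist": [0,0,0,0,0]}}

```text
clock: 9.53
position: [0.5668, 0.0064, 0.0226]
ee_rot: [0.129, 0.694, -0.128, 0.697]
ft_force: [0.4, 0.5, -0.4]
grip_width: 0.002
```

```bash

python3 -c "
from h import *
look(9,PL,.02)"
```

```text
t 9.53 p [0.5668 0.0064 0.0226] F [ 0.4  0.5 -0.4] g 0.0016288969368624055
[[0.004, 0.358, 0.934], [0.001, 0.934, -0.358], [-1.0, 0.002, 0.003]]
tool mm [  2.7 -64.9  75. ]
t 9.58 p [0.5663 0.0065 0.0214] F [ 0.1 -0.1 -0.7] g 0.0012841832538116398
[[0.003, 0.358, 0.934], [0.001, 0.934, -0.358], [-1.0, 0.002, 0.003]]
tool mm [  1.5 -64.9  75.5]
```

View pics/z9.png

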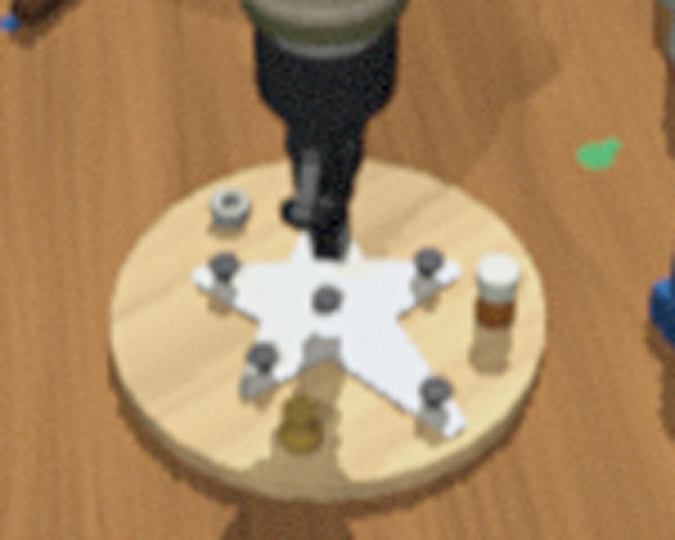

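The centre pin head is now flat on the star at (277,216), and the other pins and objects are unchanged. Moving over the long pin.

{"api": "send_rows", "payload": {"grip": [255,255,255,255,255], "offset": [[0,-20,24],[0,-42,50],[0,-64.5,76],[0,-64.5,76],[0,-64.5,76]], "twist": [0,0,0,0,0]}}

```text
clock: 10.0
position: [0.6129, -0.0837, 0.0192]
ee_rot: [0.129, 0.695, -0.13, 0.695]
ft_force: [-0.5, 0.8, -0.8]
grip_width: 0.001
```

```bash

python3 -c "
from h import *
look(10,PL,.002)"
```

```text
t 10.0 p [ 0.6129 -0.0837  0.0192] F [-0.5  0.8 -0.8] g 0.0009426353344542881
[[-0.0, 0.361, 0.933], [-0.001, 0.933, -0.361], [-1.0, -0.001, 0.0]]
tool mm [17.2  2.7 -0.3]
t 10.05 p [ 0.6126 -0.0816  0.0191] F [ 0.3  0.7 -0.3] g 0.0011866933789991922
[[-0.001, 0.359, 0.933], [-0.0, 0.933, -0.359], [-1.0, -0.0, -0.001]]
tool mm [17.1  0.8  0.8]
```

View pics/z10.png

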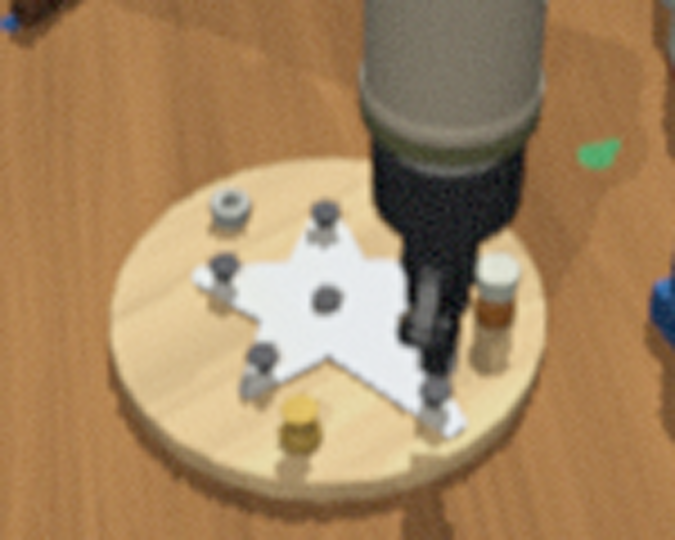

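The tip (302,232) is lined up above the long pin head (301,236), and the pot stays clear. Going down.

{"api": "send_rows", "payload": {"grip": [255,255,255,255,255], "offset": [[4,0.3,0.5],[8,0.3,0.5],[12,0.3,0.5],[15,0.3,0.5],[16.5,0.3,0.5]], "twist": [0,0,0,0,0]}}

```text
clock: 10.47
position: [0.6129, -0.0803, 0.0024]
ee_rot: [0.128, 0.696, -0.128, 0.695]
ft_force: [-0.5, -0.4, 0.2]
grip_width: -0.002
```

{"api": "send_rows", "payload": {"grip": [255,255,255,255,255], "offset": [[0.5,0,0],[1,0,0],[1.5,0,0],[2,0,0],[2.5,0,0]], "twist": [0,0,0,0,0]}}

```text
clock: 10.88
position: [0.6135, -0.081, 0.0007]
ee_rot: [0.129, 0.695, -0.129, 0.695]
ft_force: [0.1, 0.1, 0.1]
grip_width: -0.002
```

{"api": "send_rows", "payload": {"grip": [255,255,255,255,255], "offset": [[0.4,0,0],[0.8,0,0],[1.2,0,0],[1.6,0,0],[2,0,0]], "twist": [0,0,0,0,0]}}

```text
clock: 11.3
position: [0.6134, -0.081, -0.0014]
ee_rot: [0.129, 0.695, -0.129, 0.695]
ft_force: [0.6, -0.1, 0.0]
grip_width: -0.0
```

{"api": "send_rows", "payload": {"grip": [255,255,255,255,255], "offset": [[0.4,0,0],[0.8,0,0],[1.2,0,0],[1.6,0,0],[2,0,0]], "twist": [0,0,0,0,0]}}

```text
clock: 11.72
position: [0.6134, -0.0809, -0.0033]
ee_rot: [0.129, 0.695, -0.129, 0.695]
ft_force: [-1.4, 1.0, 3.1]
grip_width: -0.001
```

```bash

python3 -c "
from h import *
look(11,PL,-.0118)"
```

```text
t 11.72 p [ 0.6134 -0.0809 -0.0033] F [-1.4  1.   3.1] g -0.0006548938112397766
[[0.0, 0.358, 0.934], [0.0, 0.934, -0.358], [-1.0, 0.0, 0.0]]
tool mm [ 8.5 -0.1  0.2]
t 11.77 p [ 0.6134 -0.0809 -0.0034] F [-1.  -0.   1.6] g 0.003754969412964727
[[0.0, 0.358, 0.934], [0.0, 0.934, -0.358], [-1.0, 0.0, -0.0]]
tool mm [ 8.4 -0.1  0.2]
```

View pics/z11.png

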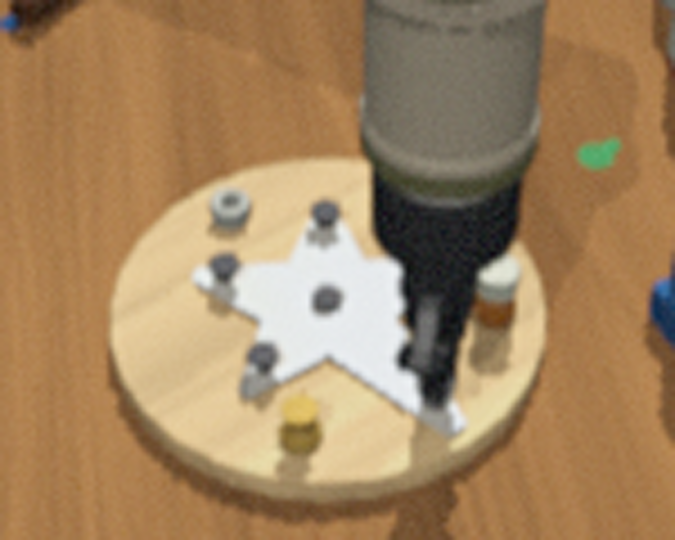

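The fingertip is on the long pin at (301,239), and the pot has not been touched. I'll press on.

{"api": "send_rows", "payload": {"grip": [255,255,255,255,255], "offset": [[0.4,0,0],[0.8,0,0],[1.2,0,0],[1.6,0,0],[2,0,0]], "twist": [0,0,0,0,0]}}

```text
clock: 12.18
position: [0.6135, -0.081, -0.0054]
ee_rot: [0.129, 0.695, -0.129, 0.695]
ft_force: [-1.3, 0.1, 2.4]
grip_width: 0.001
```

{"api": "send_rows", "payload": {"grip": [255,255,255,255,255], "offset": [[0.4,0,0],[0.8,0,0],[1.2,0,0],[1.6,0,0],[2,0,0]], "twist": [0,0,0,0,0]}}

```text
clock: 12.6
position: [0.6134, -0.0809, -0.0075]
ee_rot: [0.129, 0.695, -0.129, 0.695]
ft_force: [-0.9, 0.5, 2.7]
grip_width: 0.004
```

{"api": "send_rows", "payload": {"grip": [255,255,255,255,255], "offset": [[0.4,0,0],[0.8,0,0],[1.2,0,0],[1.6,0,0],[2,0,0]], "twist": [0,0,0,0,0]}}

```text
clock: 13.02
position: [0.6134, -0.0809, -0.0095]
ee_rot: [0.129, 0.695, -0.129, 0.695]
ft_force: [-0.7, 1.2, 3.5]
grip_width: -0.002
```

{"api": "send_rows", "payload": {"grip": [255,255,255,255,255], "offset": [[0.2,0,0],[0.4,0,0],[0.6,0,0],[0.8,0,0],[1,0,0]], "twist": [0,0,0,0,0]}}

```text
clock: 13.43
position: [0.6134, -0.0809, -0.0104]
ee_rot: [0.129, 0.695, -0.129, 0.695]
ft_force: [-0.7, -0.3, 2.5]
grip_width: 0.003
```

{"api": "send_rows", "payload": {"grip": [255,255,255,255,255], "offset": [[0.2,0,0],[0.4,0,0],[0.6,0,0],[0.8,0,0],[1,0,0]], "twist": [0,0,0,0,0]}}

```text
clock: 13.85
position: [0.6134, -0.0809, -0.0114]
ee_rot: [0.129, 0.695, -0.129, 0.695]
ft_force: [-0.7, -0.3, 2.8]
grip_width: 0.002
```

{"api": "send_rows", "payload": {"grip": [255,255,255,255,255], "offset": [[0.2,0,0],[0.4,0,0],[0.6,0,0],[0.8,0,0],[0.8,0,0]], "twist": [0,0,0,0,0]}}

```text
clock: 14.27
position: [0.6135, -0.0809, -0.0117]
ee_rot: [0.129, 0.695, -0.128, 0.695]
ft_force: [-2.8, 0.2, 9.0]
grip_width: 0.001
```

{"api": "send_rows", "payload": {"grip": [255,255,255,255,255], "offset": [[-2,0,0],[-12,0,0],[-35,0,0],[-65,0,0],[-100,0,0]], "twist": [0,0,0,0,0]}}

```text
clock: 14.68
position: [0.6122, -0.0809, 0.0881]
ee_rot: [0.128, 0.696, -0.129, 0.694]
ft_force: [1.0, 0.5, 0.4]
grip_width: -0.002
```

{"api": "send_rows", "payload": {"grip": [255,255,255,255,255], "offset": [[-35,0,0],[-70,0,0],[-85,20,-25],[-85,44,-55],[-85,68,-85]], "twist": [0,0,0,0,0]}}

```text
clock: 15.1
position: [0.5584, 0.0131, 0.1746]
ee_rot: [0.13, 0.694, -0.129, 0.696]
ft_force: [0.3, 1.7, -0.4]
grip_width: 0.001
```

{"api": "send_rows", "payload": {"grip": [255,255,255,255,255], "offset": [[0,24,-30],[0,48,-60],[0,72,-90],[0,96,-120],[0,120,-150]], "twist": [0,0,0,0,0]}}

```text
clock: 15.52
position: [0.46, 0.1799, 0.1735]
ee_rot: [0.129, 0.695, -0.128, 0.696]
ft_force: [1.2, 0.8, -0.2]
grip_width: 0.001
```

{"api": "send_rows", "payload": {"grip": [255,255,255,255,255], "offset": [[0,24,-30],[0,48,-60],[0,72,-90],[0,90,-110],[0,90,-110]], "twist": [0,0,0,0,0]}}

```text
clock: 15.93
position: [0.387, 0.3074, 0.1733]
ee_rot: [0.126, 0.696, -0.125, 0.696]
ft_force: [0.2, 0.5, -0.6]
grip_width: -0.001
```

```bash

python3 -c "
from h import *
look(12,PL,.1)
p,d=viewer.camera('top'); cv2.imwrite('pics/top12.png',p); np.save('top12.npy',d)
a=cv2.imread('pics/top12.png')[125:265,190:350]; cv2.imwrite('pics/zt12.png',cv2.resize(a,None,fx=4.2,fy=4.2,interpolation=cv2.INTER_CUBIC))
"
```

```text
t 15.93 p [0.387  0.3074 0.1733] F [ 0.2  0.5 -0.6] g -0.0006033690362294898
[[-0.0, 0.35, 0.937], [0.002, 0.937, -0.35], [-1.0, 0.002, -0.001]]
tool mm [  72.5 -284.7  348.4]
t 15.98 p [0.389  0.3045 0.1732] F [-0.  -1.2 -0.4] g 0.00203714959013062
[[0.0, 0.353, 0.936], [0.001, 0.936, -0.353], [-1.0, 0.001, -0.0]]
tool mm [  73.  -281.6  346.3]
```

View pics/z12.png

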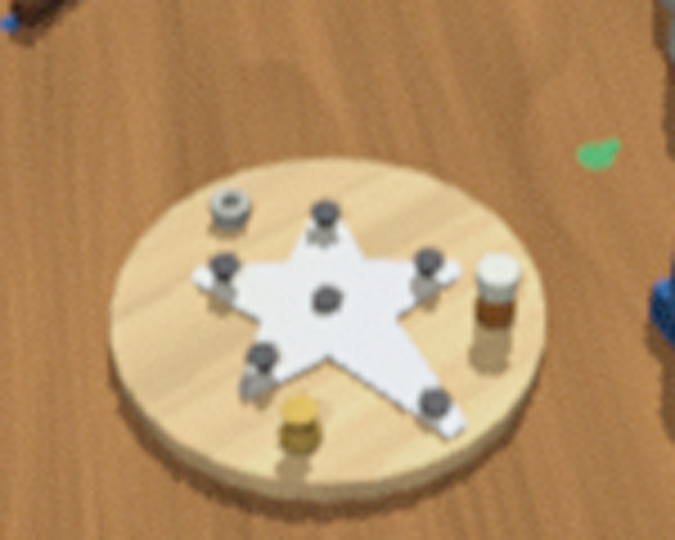

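View pics/zt12.png

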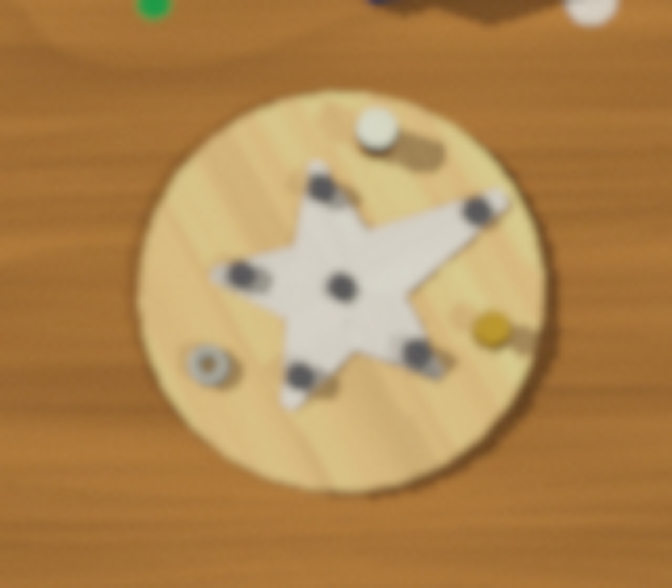

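Both target heads lie flat on the star, at (277,216) and (302,240) in the side view. The four short-point pins still stand with shadows, and the board, pot, foot and ring are where they were. Handing in.

```bash
python3 -c "
from workcell import manip
print(manip.hand_in())"
```

```text
the job is handed in; nothing more can be done
None
```

I pressed the centre pin home first, then the long-point pin, using the shut fingertips, and then moved the hand well away. The job was handed in at about 16 s.

- **Pins home:** each pin slid at about 3 N over roughly 8–9 mm. Each then hit a clear stop, at 11.4 N for the centre and 9.0 N for the long point. Both stopped at the same reported height, -0.0118 m and -0.0117 m.
- **Last pictures (side and top):** both heads lie flat on the star, and the four short-point pins still stand. By eye, the board, pot, ring and foot are where they started. I did not re-measure their positions, and I did not check the tools, plinth or tin closely.
- **Disagreement:** the reported TCP height was about 40 mm lower than where the cameras showed the fingertips. The cameras placed the table and board correctly, and contact came about where the pictures predicted. I therefore set the press depth by pictures and force, not by the reported height.

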